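# Earth yourself, then press three heat sinks home

### The arm

A 6-joint arm with a two-finger parallel gripper is mounted at the origin on the work surface. World frame = base frame: x ahead of the robot, y to its left, z up, the work surface at z = 0. Lengths are in m, angles in rad, forces in N, time in s.
With the tool pointing down it reaches from about 0.325 to 0.75 m from the base axis. Payload 7.6 kg.
Tool frame: the origin (TCP) lies midway between the tips of the shut fingers; the grasp point (between the pads) lies 19 mm behind it; z points along the fingers, y is the direction in which the jaws open and shut (so a half turn about z gives the same grasp; the last joint's range is limited). The gripper opens to 85 mm and grips with 20 to 120 N. Pads are 22 mm wide; open, the fingers measure 114 mm over their backs; the gripper's body (76 mm by 85 mm) begins 54 mm behind the grasp point. The pads swing forward as they close: fully open they stand 13 mm farther back than shut.
Start: joints at [1.126, 0.052, 1.401, -0, 1.689, -0.07], TCP at [0.192, 0.489, 0.231] pointing down, gripper open.
Joint ranges: [-2.9, 2.9], [-0.91, 2.17], [0.12, 2.37], [-1.06, 4.2], [0.26, 2.73], [-2.93, 2.93]. Speed limits (rad/s): [2.57, 2.57, 3.01, 3.14, 3.14, 3.14].

### API

Orientations are given as a unit quaternion [x, y, z, w].
In Python, from plant import manip gives the robot as it stands. The module is installed in compiled form; this text tells all that it offers.
- The arm moves only by the shell command python3 -m jog 'ROWS'. ROWS is JSON, a list of rows, each an object with "jaw": the finger opening in mm, from 0 to 85.4; "slide": the shift along the tool's x, y, z in mm, a list of three; "dr": the turn, a rotation vector about the tool's x, y, z in rad, a list of three. In form: [{"jaw": jaw, "slide": [tx, ty, tz], "dr": [wx, wy, wz]}, ...]. A call has 1 to 20 rows; each row shifts and turns the commanded pose from where the row before left it, along the tool's axes as they then stand; what a row does not reach is not made up. A row lasts 1/10 s, in which the tool goes at most 50 mm and 8.59 degrees, less where a joint would pass 70% of its speed; a pose out of reach is approached as far as the arm can. A call with a gripper value outside its range is refused whole. The fingers move at their own pace and stop on an object; the grip force is fixed at half the most. Time passes only in rows, so rows that do not move let the fingers close. It gives the time, the measured TCP pose, the force and the opening at its end, in the units of the state.
- manip.observe(): the state, without advancing time (a new reading comes with each control period).
- manip.snapshot(name): name is "scene" or "top" or "wrist"; returns the picture (480x640x3 uint8, red, green, blue); there is no depth.
- manip.get_calibration(name): a dict with "fovy" (degrees; the focal length in pixels is half the picture's height over the tangent of half this angle, whatever the lens; pixels are square), "cx", "cy" (the principal point, pixels), "k1" (the pictures are not rectified: a ray, as slopes to the right and down, at radius r is drawn at 1 + k1 r^2 times it, then the intrinsics apply), "R" (3x3) and "t" (3): a world point X has camera coordinates R X + t; the wrist camera has in their place "T_tool_cam" (4x4, takes a point from camera to tool coordinates, whose origin is the TCP and whose axes are the flange's). Camera axes: x right, y down, z forward; pixel columns grow to the right and rows downward; lengths in m; the calibration is good to about 2 mm. A picture is of the moment at which its call begins: read the wrist's pose just before it. get_calibration takes no time and is no camera call.
- manip.hand_in(): hands the job in, once; it reports no verdict.
The state is a dict: "clock": time; "joint_pos": joint angles; "qvel": joint speeds; "tau": joint torques, N m; "position": TCP position; "ee_rot": TCP orientation; "ft_force": force on the tool from outside, world axes, zero at the start; "ft_torque": the same for the moment, N m; "gripper_width": finger opening in m.
Only numpy, scipy, OpenCV 4.12 (cv2) and the standard library are available. Lean on these libraries where they do the work, as an engineer would, in place of code of your own. Each camera call takes 0.05 s, during which the arm holds its last target.

### The job

First touch the brass cap of the earthing pad lightly with a fingertip, so that it dips, and let it go, to discharge static. Then press the three loose-standing aluminium heat sinks on the circuit board gently down with a fingertip until each sits home, in this order: the large square one, the long narrow one, the small round one. Only touch and press, never hard; grasp or lift nothing, and leave everything else where it is.

Things in the scene. Friction and masses are not known exactly. Their poses are not given: they have to be found in the camera images.
- board: green circuit board in an aluminium carrier, 200 x 240 mm, its face 16 mm above the bench, bolted down (it cannot move); origin under its centre at bench height, z up. The three heat sinks stand on it, any of them in any of its three places (one nearer the robot's side in the middle, two farther out left and right), about 85 mm or more between centres. Nothing else on it stands higher than 14 mm above its face
- earth_pad: earthing pad: loose, heavy (about 0.6 kg) dark steel round foot, 64 mm across and 22 mm high, with a round brass cap on top; stands on the bench to the left or right of the board; origin at the centre of its underside, z up
- earth_cap (a joint): m: how far the brass cap of the earthing pad is pushed down; 0 = up, 0.008 = bottom. Soft spring: about 0.9 N to start, 1.5 N at 2 mm, 3.3 N at 8 mm; it springs back up. More than 1.5 mm counts as a touch
- earth_cap_top (a point): centre of the top of the brass cap (36 mm across, flat, 34 mm above the bench when up)
- square_sink_seat: black chip, 30 x 30 x 4 mm with a grey soft pad on top, and four white plastic pins, on the board face, fixed to the board, with the large square heat sink over it; origin at the middle of its foot on the board face, z up
- square_sink (a joint): m: downward travel of the large square heat sink: starts at 0 to 0.001; 0.007 = on its chip (stop), above 0.005 counts as home, negative = pulled up. About 3 N of steady friction; it stays where it is left. The mount also gives springily, 1 mm per 3 N (not counted here, springs back): a fingertip goes down about 8 mm from first touch until home, then the push grows 3 N per mm
- square_sink_top (a point): centre of the top of the large square heat sink: bare aluminium with straight fins, 46 x 46 mm and 30 mm tall, top 41 mm above the board face (57 mm above the bench) before it is pressed; it moves down with it. The fin tops act as one flat face
- long_sink_seat: black chip, 40 x 12 x 4 mm with a grey soft pad on top, and two white pins, on the board face, fixed to the board, with the long narrow heat sink over it; origin at the middle of its foot on the board face, x along the heat sink, z up
- long_sink (a joint): m: downward travel of the long narrow heat sink: starts at 0 to 0.001; 0.007 = on its chip (stop), above 0.005 counts as home, negative = pulled up. About 3 N of steady friction; it stays where it is left. The mount also gives springily, 1 mm per 3 N (not counted here, springs back): a fingertip goes down about 8 mm from first touch until home, then the push grows 3 N per mm
- long_sink_top (a point): centre of the top of the long narrow heat sink: bare aluminium with cross fins, 70 mm long (along its x), 22 mm wide and 22 mm tall, top 33 mm above the board face (49 mm above the bench) before it is pressed; it moves down with it. The fin tops act as one flat face
- round_sink_seat: black chip, 14 x 14 x 4 mm with a grey soft pad on top, and two white pins, on the board face, fixed to the board, with the small round heat sink over it; origin at the middle of its foot on the board face, z up
- round_sink (a joint): m: downward travel of the small round heat sink: starts at 0 to 0.001; 0.007 = on its chip (stop), above 0.005 counts as home, negative = pulled up. About 3 N of steady friction; it stays where it is left. The mount also gives springily, 1 mm per 3 N (not counted here, springs back): a fingertip goes down about 8 mm from first touch until home, then the push grows 3 N per mm
- round_sink_top (a point): centre of the flat round top of the small round heat sink: bare aluminium stack of discs, 28 mm across and 22 mm tall, top 33 mm above the board face (49 mm above the bench) before it is pressed; it moves down with it
- flux_jar: bystander: white jar with a black lid, 56 mm across, 50 mm tall, standing on the opposite side of the board from the earthing pad; origin at its underside
- screwdriver: bystander: screwdriver, 170 mm long, lying on the bench to the far left of the board; origin near its middle, x along it
- brush: bystander: brush, 160 mm long, lying on the bench to the far right of the board; origin near its middle, x along it
- screw_cup: bystander: open steel cup, 60 mm across, 40 mm tall, near the robot on its left; origin at its underside
- cleaner: bystander: white bottle, 56 mm across, 140 mm tall, at the right; origin at its underside
- multimeter: bystander: grey hand meter, 145 x 75 x 34 mm, lying at the left; origin at its underside
- fan: bystander: black square cooling fan, 80 x 80 x 25 mm, lying near the robot on its right; origin at its underside

How it is judged:
On the way, in this order (a step that is already met when the one before it is completed fails the run):
1. a fingertip has touched the brass cap so that it dipped at least 1.5 mm (value of joint earth_cap above 0.0015 m and contact force between the fingers and earth_pad above 0.3 N), for 0.05 s.
2. the brass cap has been let go (value of joint earth_cap below 0.001 m), for 0.05 s.
3. a fingertip has pressed the large square heat sink home (value of joint square_sink above 0.005 m and contact force between the fingers and square_sink_seat above 0.3 N), for 0.05 s.
4. a fingertip has pressed the long narrow heat sink home (value of joint long_sink above 0.005 m and contact force between the fingers and long_sink_seat above 0.3 N), for 0.05 s.
5. a fingertip has pressed the small round heat sink home (value of joint round_sink above 0.005 m and contact force between the fingers and round_sink_seat above 0.3 N), for 0.05 s.
At the end, for the whole second after the job is handed in: all three heat sinks are down by at least 5 mm of their 7 mm, the brass cap is up again, the earthing pad stands within 20 mm of where it was, and every bystander lies within 25 mm of where it was (value of joint each of square_sink, long_sink, round_sink above 0.005 m and value of joint earth_cap below 0.001 m and distance of earth_pad from where it was at the start of the episode below 0.02 m and angle between earth_pad's own z axis and vertical below 0.1 rad and distance of each of flux_jar, screwdriver, brush, screw_cup, cleaner, multimeter, fan from where it was at the start of the episode below 0.025 m); the robot touches nothing.
It fails at once if something pressed harder than 25 N by the fingers (contact force between the fingers and earth_pad above 25 N or contact force between the fingers and board above 25 N or contact force between the fingers and square_sink_seat above 25 N or contact force between the fingers and long_sink_seat above 25 N or contact force between the fingers and round_sink_seat above 25 N).
It fails at once if a heat sink pressed down out of order ((value of joint long_sink above 0.003 m and value of joint square_sink below 0.005 m) or (value of joint round_sink above 0.003 m and value of joint long_sink below 0.005 m)).
It fails at once if a heat sink pulled up off its chip (value of joint any of square_sink, long_sink, round_sink below -0.002 m).
It fails at once if the earthing pad shoved, tipped or lifted (distance of earth_pad from where it was at the start of the episode above 0.02 m or angle between earth_pad's own z axis and vertical above 0.2 rad).
It fails at once if a bystander moved or lifted (distance of any of flux_jar, screwdriver, brush, screw_cup, cleaner, multimeter, fan from where it was at the start of the episode above 0.025 m).
It also fails if it takes over 48 s, if anything falls off the work surface, if the arm or the gripper's body presses on something with over 40 N, if the wrist force passes 120 N, or if a joint passes its speed limit or range.

## Working session

There is one attempt and no reset: what is moved stays moved. The work goes in short steps, Python scripts to look and compute and a shell command to move; the robot and the scene stay as the last step left them, time stands still between calls to the robot, and variables do not carry over. Pictures are saved under pics/ and viewed, and the job is handed in when it is done.

```bash
mkdir -p pics
python3 - <<'E'
from plant import manip
import cv2
s=manip.observe();print(s)
for n in("scene","top","wrist"):
    cv2.imwrite(f"pics/{n}0.png",manip.snapshot(n)[:,:,::-1]); print(n,manip.get_calibration(n))
E
```

```text
{'clock': 0.0, 'joint_pos': array([ 1.12570034e+00,  5.28067320e-02,  1.40173430e+00,  1.57634393e-05,
        1.68856603e+00, -7.02962831e-02]), 'qvel': array([ 2.16372424e-03, -3.16179401e-04, -1.75553291e-03,  9.68814522e-04,
        2.45285294e-04, -2.70656137e-05]), 'tau': array([-1.09961326e-03, -3.81659210e+01, -3.60192239e+01, -1.21383518e-04,
        6.15172889e-03,  1.98774501e-06]), 'position': array([0.19204094, 0.48829946, 0.2304833 ]), 'ee_rot': array([ 1.86303945e-01,  9.82491866e-01, -7.30205518e-04, -2.00545277e-04]), 'ft_force': array([-0.03019586, -0.23810086, -0.61256468]), 'ft_torque': array([ 0.03379277, -0.01181224,  0.07682484]), 'gripper_width': 0.08521204673822566}
scene {'fovy': 53.0274416262244, 'cx': 320.76212668514233, 'cy': 240.23703654416448, 'k1': 0.04442914385144294, 'R': array([[ 0.12475012,  0.99217014,  0.00598433],
       [ 0.80507408, -0.09769676, -0.58507356],
       [-0.57990787,  0.07780583, -0.81095815]]), 't': array([-0.05801478, -0.37765155,  1.45229348])}
top {'fovy': 45.42819661770724, 'cx': 316.66110885194576, 'cy': 240.25481976612588, 'k1': -0.13710800583636662, 'R': array([[-0.0106348 , -0.99987073, -0.01205923],
       [-0.99750912,  0.01144914, -0.06960227],
       [ 0.06973134,  0.01128899, -0.99750193]]), 't': array([0.03204326, 0.53012237, 1.4280895 ])}
wrist {'fovy': 66.07928916569726, 'cx': 321.33271846682413, 'cy': 231.5930997382102, 'k1': -0.04517560345929342, 'T_tool_cam': array([[ 7.09372487e-05, -9.45123977e-01, -3.26711895e-01,
         8.38849192e-02],
       [ 9.99999679e-01,  3.27971224e-04, -7.31642297e-04,
         5.10732669e-04],
       [ 7.98644778e-04, -3.26711738e-01,  9.45123697e-01,
        -1.42281092e-01],
       [ 0.00000000e+00,  0.00000000e+00,  0.00000000e+00,
         1.00000000e+00]])}
```

View pics/top0.png

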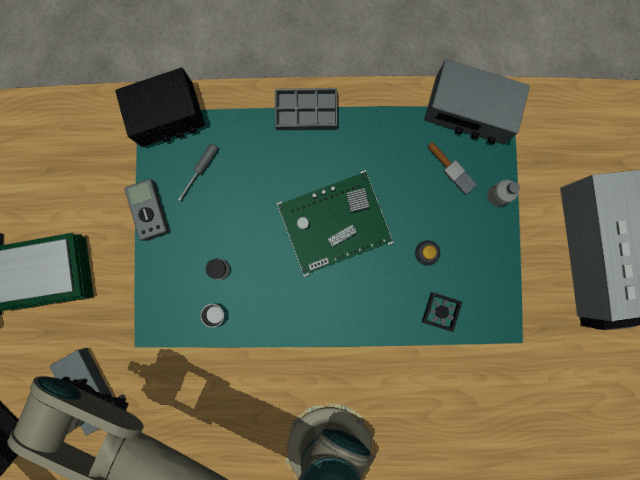

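View pics/scene0.png

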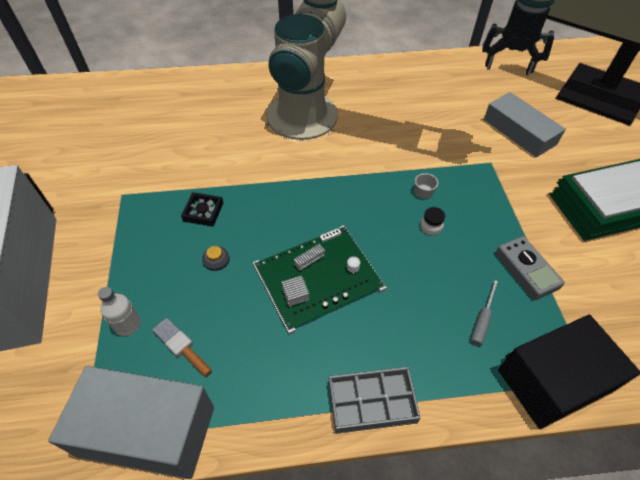

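View pics/wrist0.png

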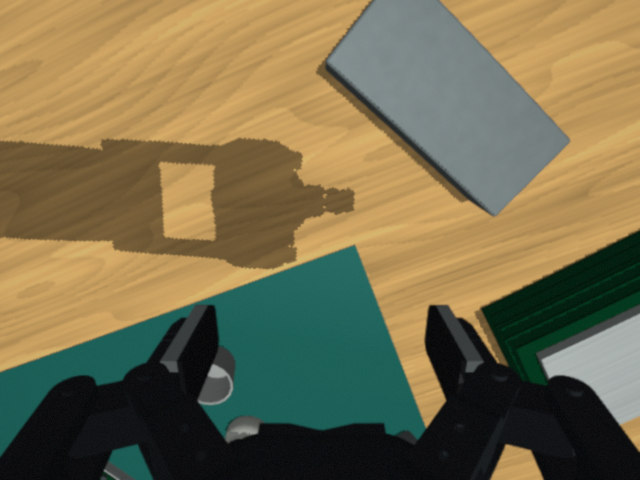

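The top view shows the square sink near pixel (358,201), the round one at (303,224), the long one at (342,236) and the brass cap at (429,253). In the scene view they are near (295,291), (353,264), (310,257) and (214,254). Next I'll measure them with masks and rays.

```bash
cat > h.py <<'E'
import numpy as np,cv2
from plant import manip
from scipy.spatial.transform import Rotation as Ro
def cam(n,s=None):
    c=manip.get_calibration(n)
    if n=="wrist":
        T=np.array(c["T_tool_cam"]);Rt=Ro.from_quat(s["ee_rot"]).as_matrix()
        Rwc=Rt@T[:3,:3];o=Rt@T[:3,3]+s["position"];R=Rwc.T
    else: R=np.array(c["R"]);o=-R.T@np.array(c["t"])
    f=240/np.tan(np.radians(c["fovy"])/2);return c,R,o,f
def ray(n,uv,s=None):
    c,R,o,f=cam(n,s);K=np.array([[f,0,c["cx"]],[0,f,c["cy"]],[0,0,1]])
    p=cv2.undistortPoints(np.array([[uv]],float),K,np.array([c["k1"],0,0,0.]))[0,0]
    return o,R.T@np.array([p[0],p[1],1])
def onz(n,uv,z,s=None):
    o,d=ray(n,uv,s);return o+d*(z-o[2])/d[2]
def two(a,b):
    (o1,d1),(o2,d2)=a,b
    t=np.linalg.lstsq(np.stack([d1,-d2],1),o2-o1,rcond=None)[0]
    p,q=o1+d1*t[0],o2+d2*t[1];return (p+q)/2,np.linalg.norm(p-q)
def blobs(m,amin):
    n,l,st,ce=cv2.connectedComponentsWithStats(m.astype(np.uint8))
    return [(i,st[i].tolist(),ce[i],cv2.minAreaRect(np.argwhere(l==i)[:,::-1].astype(np.float32))) for i in range(1,n) if st[i][4]>=amin]
E
python3 - <<'E'
from h import *
for n,b in(("top",(270,165,180,110)),("scene",(190,220,200,110))):
    im=cv2.imread(f"pics/{n}0.png");hsv=cv2.cvtColor(im,cv2.COLOR_BGR2HSV).astype(int)
    x,y,w,h=b;box=np.zeros(im.shape[:2],bool);box[y:y+h,x:x+w]=1
    for nm,m in(("al",(hsv[...,1]<60)&(hsv[...,2]>90)),("brass",(hsv[...,0]>12)&(hsv[...,0]<28)&(hsv[...,1]>130)&(hsv[...,2]>90))):
        for i,st,ce,r in blobs(m&box,25): print(n,nm,st,ce.round(1),r)
    cv2.imwrite(f"pics/{n}_c.png",cv2.resize(im[y:y+h,x:x+w],None,fx=4,fy=4,interpolation=cv2.INTER_CUBIC))
E
```

```text
top al [445, 166, 5, 10, 33] [447.6 170.1] ((447.0, 170.5), (9.0, 4.0), 90.0)
top al [347, 188, 22, 23, 248] [357.4 200. ] ((357.2705383300781, 199.21763610839844), (19.415279388427734, 18.87295150756836), 77.47119140625)
top al [297, 217, 12, 12, 114] [302.3 222.5] ((302.5, 222.5), (11.0, 11.0), 90.0)
top al [328, 225, 28, 22, 266] [341.6 235.2] ((341.823486328125, 235.20584106445312), (9.432422637939453, 28.983259201049805), 59.036251068115234)
top al [308, 258, 21, 12, 113] [318.4 263.4] ((318.3287658691406, 263.376708984375), (6.320221900939941, 20.482200622558594), 69.44395446777344)
top brass [423, 245, 13, 14, 146] [429.  251.9] ((429.0, 251.5), (13.0, 12.0), 90.0)
scene al [320, 225, 25, 16, 162] [331.1 233.7] ((332.5987243652344, 233.33055114746094), (7.477756500244141, 26.81049156188965), 65.77225494384766)
scene al [294, 244, 31, 26, 341] [309.3 255.7] ((309.8382263183594, 255.89706420898438), (13.033892631530762, 31.384241104125977), 59.036251068115234)
scene al [347, 256, 14, 17, 175] [353.2 263.6] ((353.5, 264.0), (16.0, 13.0), 90.0)
scene al [253, 260, 43, 70, 206] [270.5 295.6] ((272.7337646484375, 295.9490051269531), (79.30665588378906, 8.072660446166992), 61.75026321411133)
scene al [282, 276, 27, 25, 449] [294.7 287.7] ((294.6702880859375, 287.67840576171875), (20.365447998046875, 22.93869972229004), 72.89727020263672)
scene al [379, 286, 8, 6, 29] [382.4 288.2] ((382.5, 288.0), (4.949747085571289, 6.363960266113281), 45.0)
scene brass [207, 247, 15, 12, 152] [213.8 252.5] ((214.0, 252.5), (11.0, 14.0), 90.0)
```

View pics/top_c.png

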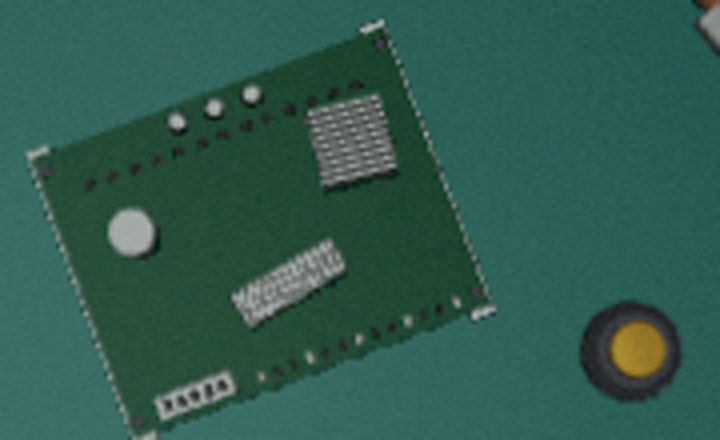

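View pics/scene_c.png

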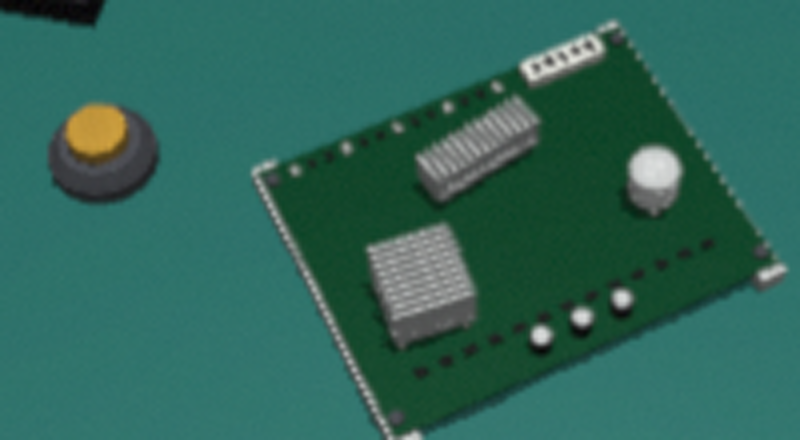

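Run:
```python
from h import *
P={"cap":((428.9,251.9),(213.9,252),.034),"square":((357.3,199.7),(294.9,287),.057),"long":((341.7,235.2),(309,254.7),.049),"round":((302.4,222.6),(353.3,262.6),.049)}
for k,(a,b,z) in P.items():
    p,g=two(ray("top",a),ray("scene",b));print(k,onz("top",a,z).round(4),onz("scene",b,z).round(4),p.round(4),round(g,4))
for uv in((277,203),(365,172),(392,242.5)): print("corner",onz("top",uv,.016).round(4))
for uv in((441,312),(213,316),(217,269)): print("bys",onz("top",uv,.04).round(3))
```

```text
cap [ 0.497  -0.2543  0.034 ] [ 0.4969 -0.2537  0.034 ] [ 0.497  -0.254   0.0342] 0.0006
square [ 0.627  -0.0757  0.057 ] [ 0.6263 -0.0768  0.057 ] [ 0.6268 -0.0762  0.0578] 0.0011
long [ 0.5401 -0.0362  0.049 ] [ 0.5411 -0.0369  0.049 ] [ 0.5402 -0.0365  0.0476] 0.0006
round [0.5726 0.0607 0.049 ] [0.5745 0.0598 0.049 ] [0.5728 0.0605 0.0462] 0.0005
corner [0.6268 0.1261 0.016 ]
corner [ 0.704  -0.0991  0.016 ]
corner [ 0.5228 -0.1643  0.016 ]
bys [ 0.347 -0.28   0.04 ]
bys [0.343 0.286 0.04 ]
bys [0.46  0.275 0.04 ]
```

```bash
cat >> h.py <<'E'
TG={"cap":(.497,-.254,.034),"square":(.6267,-.0762,.057),"long":(.5404,-.0364,.048),"round":(.573,.0605,.048)}
def st(name,dz=0.03):
    s=manip.observe();R=Ro.from_quat(s["ee_rot"]).as_matrix();t=np.array(TG[name])+[0,0,dz]
    print("t",round(s["clock"],2),"pos",s["position"].round(4),"F",s["ft_force"].round(2),"w",round(s["gripper_width"],4),"tilt",R[:,2].round(4),"slide mm",(R.T@(t-s["position"])*1000).round(1))
E
python3 -c "from h import *;st('cap',.196)"
```

```text
t 0.15 pos [0.1921 0.4884 0.2307] F [-0.38 -0.64 -0.24] w 0.0858 tilt [-5.e-04 -1.e-03 -1.e+00] slide mm [-555.5 -579.2    1.3]
```

```bash
python3 -m jog '[{"jaw":0,"slide":[-10,-10,0],"dr":[0,0,0]},{"jaw":0,"slide":[-20,-20,0],"dr":[0,0,0]},{"jaw":0,"slide":[-30,-30,0],"dr":[0,0,0]},{"jaw":0,"slide":[-30,-30,0],"dr":[0,0,0]},{"jaw":0,"slide":[-30,-30,0],"dr":[0,0,0]},{"jaw":0,"slide":[-30,-30,0],"dr":[0,0,0]},{"jaw":0,"slide":[-30,-30,0],"dr":[0,0,0]},{"jaw":0,"slide":[-30,-30,0],"dr":[0,0,0]},{"jaw":0,"slide":[-30,-30,0],"dr":[0,0,0]},{"jaw":0,"slide":[-30,-30,0],"dr":[0,0,0]},{"jaw":0,"slide":[-30,-30,0],"dr":[0,0,0]},{"jaw":0,"slide":[-30,-30,0],"dr":[0,0,0]},{"jaw":0,"slide":[-30,-30,0],"dr":[0,0,0]},{"jaw":0,"slide":[-30,-30,0],"dr":[0,0,0]},{"jaw":0,"slide":[-30,-30,0],"dr":[0,0,0]},{"jaw":0,"slide":[-30,-30,0],"dr":[0,0,0]},{"jaw":0,"slide":[-30,-30,0],"dr":[0,0,0]},{"jaw":0,"slide":[-30,-30,0],"dr":[0,0,0]},{"jaw":0,"slide":[-20,-20,0],"dr":[0,0,0]},{"jaw":0,"slide":[0,0,0],"dr":[0,0,0]}]'; python3 -c "from h import *;st('cap',.03)"
```

```text
clock: 2.15
position: [0.4908, -0.2019, 0.2302]
ee_rot: [0.188, 0.982, -0.0, -0.001]
ft_force: [0.2, -0.5, 1.1]
gripper_width: 0.0
t 2.15 pos [ 0.4908 -0.2019  0.2302] F [ 0.24 -0.47  1.13] w 0.0 tilt [-1.7e-03  1.0e-04 -1.0e+00] slide mm [-25.3 -46.1 166.2]
```

```bash
python3 -m jog '[{"jaw":0,"slide":[-8,-15,30],"dr":[0,0,0]},{"jaw":0,"slide":[-8,-15,40],"dr":[0,0,0]},{"jaw":0,"slide":[-9,-16,40],"dr":[0,0,0]},{"jaw":0,"slide":[0,0,40],"dr":[0,0,0]},{"jaw":0,"slide":[0,0,16],"dr":[0,0,0]},{"jaw":0,"slide":[0,0,0],"dr":[0,0,0]},{"jaw":0,"slide":[0,0,0],"dr":[0,0,0]}]'
python3 - <<'E'
from h import *
st('cap',0)
s=manip.observe()
cv2.imwrite("pics/w1.png",manip.snapshot("wrist")[:,:,::-1])
cv2.imwrite("pics/s1.png",cv2.resize(manip.snapshot("scene")[200:340,160:360,::-1],None,fx=4,fy=4))
c,R,o,f=cam("wrist",s)
p=R@(np.array(TG["cap"])-o);print(f*p[0]/p[2]+c["cx"],f*p[1]/p[2]+c["cy"])
E
```

```text
clock: 2.85
position: [0.4978, -0.2505, 0.0664]
ee_rot: [0.186, 0.983, -0.0, 0.0]
ft_force: [0.8, 0.6, 1.0]
gripper_width: -0.0004
t 2.85 pos [ 0.4978 -0.2505  0.0664] F [0.82 0.63 0.97] w -0.0004 tilt [ 8.e-04 -4.e-04 -1.e+00] slide mm [-0.5 -3.5 32.4]
313.893320344738 275.0524572569532
```

View pics/w1.png

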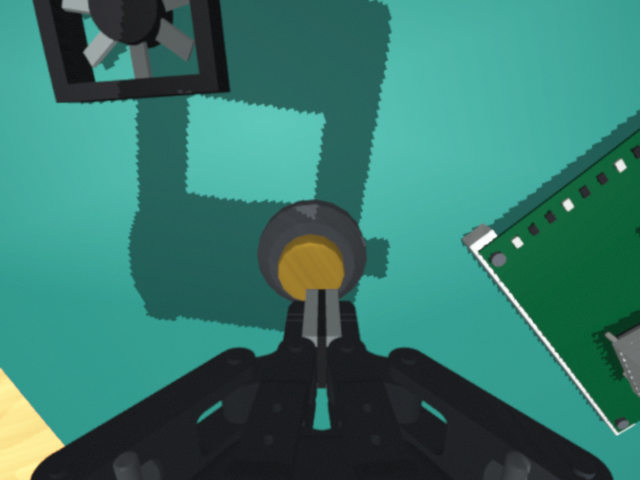

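View pics/s1.png

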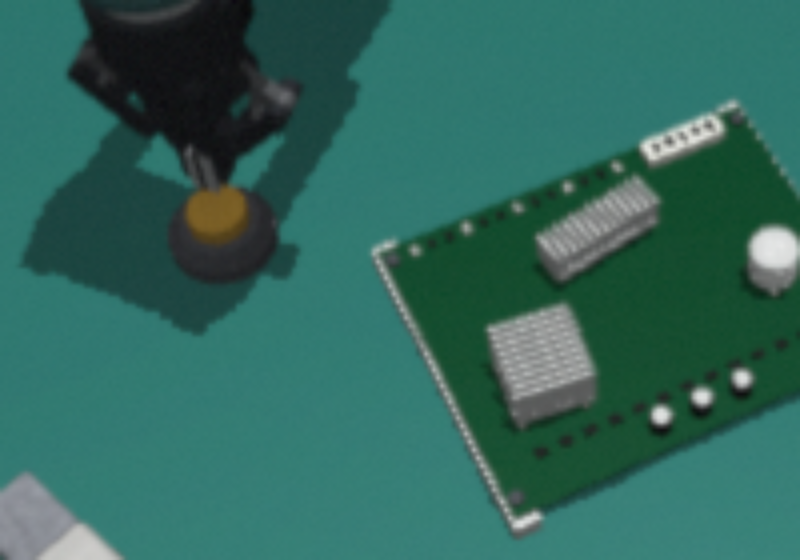

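The wrist view puts the cap at (311,267) against a prediction of (314,275), a few mm off and well inside the cap. I'll trim y and go down slowly.

```bash
python3 -m jog '[{"jaw":0,"slide":[1,-4,10],"dr":[0,0,0]},{"jaw":0,"slide":[0,0,10],"dr":[0,0,0]},{"jaw":0,"slide":[0,0,5],"dr":[0,0,0]},{"jaw":0,"slide":[0,0,3],"dr":[0,0,0]},{"jaw":0,"slide":[0,0,0],"dr":[0,0,0]},{"jaw":0,"slide":[0,0,0],"dr":[0,0,0]}]'; python3 -c "from h import *;st('cap',0)"
python3 -m jog '[{"jaw":0,"slide":[0,0,2],"dr":[0,0,0]},{"jaw":0,"slide":[0,0,2],"dr":[0,0,0]},{"jaw":0,"slide":[0,0,2],"dr":[0,0,0]},{"jaw":0,"slide":[0,0,2],"dr":[0,0,0]},{"jaw":0,"slide":[0,0,0],"dr":[0,0,0]},{"jaw":0,"slide":[0,0,0],"dr":[0,0,0]}]'
python3 - <<'E'
from h import *
st('cap',0)
cv2.imwrite("pics/s2.png",cv2.resize(manip.snapshot("scene")[225:285,170:260,::-1],None,fx=8,fy=8))
st('cap',0)
E
```

```text
clock: 3.55
position: [0.4956, -0.254, 0.0374]
ee_rot: [0.186, 0.983, 0.0, 0.0]
ft_force: [-0.8, 0.6, 0.0]
gripper_width: 0.0001
t 3.55 pos [ 0.4956 -0.254   0.0374] F [-0.83  0.57  0.04] w 0.0001 tilt [ 2.e-04 -0.e+00 -1.e+00] slide mm [-1.4  0.5  3.4]
clock: 4.15
position: [0.4956, -0.254, 0.0295]
ee_rot: [0.186, 0.982, -0.0, 0.0]
ft_force: [1.5, -0.1, 2.6]
gripper_width: -0.0001
t 4.15 pos [ 0.4956 -0.254   0.0295] F [ 1.5  -0.07  2.57] w -0.0001 tilt [ 5.e-04 -2.e-04 -1.e+00] slide mm [-1.3  0.6 -4.5]
t 4.2 pos [ 0.4956 -0.254   0.0295] F [1.14 0.67 2.  ] w 0.0001 tilt [ 5.e-04 -2.e-04 -1.e+00] slide mm [-1.3  0.6 -4.5]
```

View pics/s2.png

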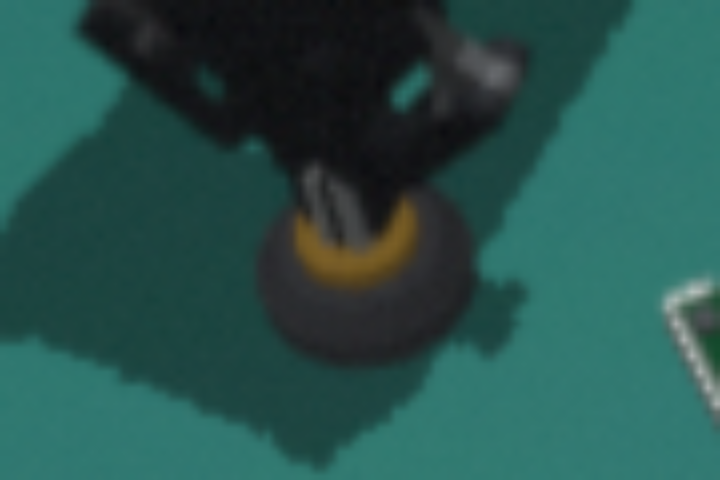

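The scene crop shows the fingertip on the cap near (350,240), with the cap visibly down. About 2.3 N at 29.5 mm height means a dip of about 4.5 mm. I'll release it and travel to the square sink.

```bash
python3 -m jog '[{"jaw":0,"slide":[0,0,-5],"dr":[0,0,0]},{"jaw":0,"slide":[0,0,-10],"dr":[0,0,0]},{"jaw":0,"slide":[0,0,-25],"dr":[0,0,0]},{"jaw":0,"slide":[0,0,-30],"dr":[0,0,0]},{"jaw":0,"slide":[-5,20,-10],"dr":[0,0,0]},{"jaw":0,"slide":[-8,30,0],"dr":[0,0,0]},{"jaw":0,"slide":[-8,30,0],"dr":[0,0,0]},{"jaw":0,"slide":[-8,30,0],"dr":[0,0,0]},{"jaw":0,"slide":[-8,30,0],"dr":[0,0,0]},{"jaw":0,"slide":[-8,30,0],"dr":[0,0,0]},{"jaw":0,"slide":[-8,30,0],"dr":[0,0,0]},{"jaw":0,"slide":[-4,14,10],"dr":[0,0,0]},{"jaw":0,"slide":[0,0,10],"dr":[0,0,0]},{"jaw":0,"slide":[0,0,0],"dr":[0,0,0]},{"jaw":0,"slide":[0,0,0],"dr":[0,0,0]}]'
python3 - <<'E'
from h import *
st('square',0)
s=manip.observe()
cv2.imwrite("pics/w3.png",manip.snapshot("wrist")[:,:,::-1])
im=manip.snapshot("scene")[:,:,::-1];cv2.imwrite("pics/s3.png",cv2.resize(im[220:340,190:390],None,fx=4,fy=4))
for k in ("square","long","round"):
    c,R,o,f=cam("wrist",s)
    p=R@(np.array(TG[k])-o);print(k,f*p[0]/p[2]+c["cx"],f*p[1]/p[2]+c["cy"])
E
```

```text
clock: 5.7
position: [0.6258, -0.0769, 0.0885]
ee_rot: [0.187, 0.982, -0.0, -0.001]
ft_force: [-0.1, -0.5, -0.1]
gripper_width: -0.0001
t 5.7 pos [ 0.6258 -0.0769  0.0885] F [-0.11 -0.54 -0.07] w -0.0001 tilt [-0.0019  0.     -1.    ] slide mm [-0.6  1.  31.5]
square 322.6044644429551 276.0176190695382
long 334.3645505470808 80.21473853914549
round 559.1748951718381 67.66480790047365
```

View pics/w3.png

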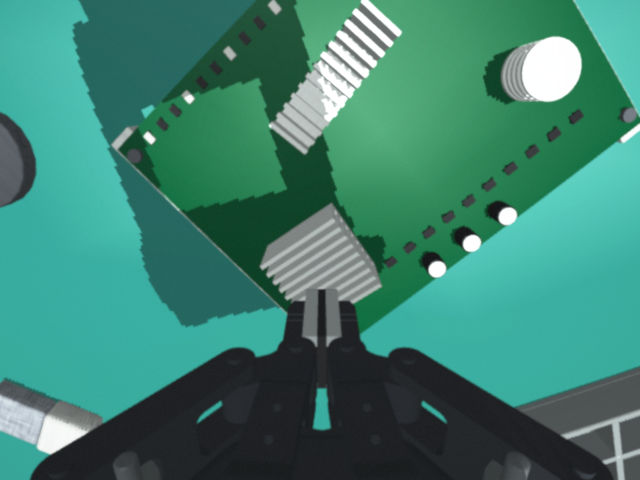

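View pics/s3.png

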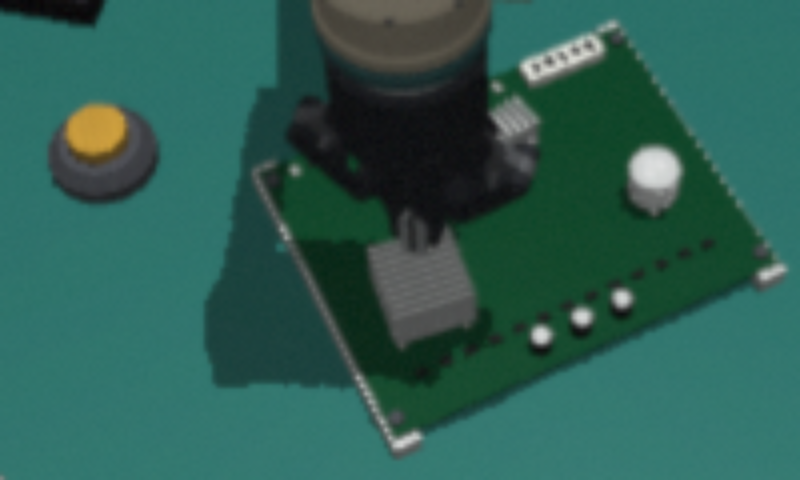

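The wrist view confirms the predictions: the round top is at (552,68), the long sink near (336,78), and the square sink is under the tip. The cap is up again in the scene view. Next I press the square sink.

```bash
python3 -m jog '[{"jaw":0,"slide":[0,1,10],"dr":[0,0,0]},{"jaw":0,"slide":[0,0,10],"dr":[0,0,0]},{"jaw":0,"slide":[0,0,6],"dr":[0,0,0]},{"jaw":0,"slide":[0,0,3],"dr":[0,0,0]},{"jaw":0,"slide":[0,0,2],"dr":[0,0,0]},{"jaw":0,"slide":[0,0,2],"dr":[0,0,0]},{"jaw":0,"slide":[0,0,2],"dr":[0,0,0]},{"jaw":0,"slide":[0,0,0],"dr":[0,0,0]},{"jaw":0,"slide":[0,0,0],"dr":[0,0,0]}]'; python3 -c "from h import *;st('square',-.009)"
python3 -m jog '[{"jaw":0,"slide":[0,0,2],"dr":[0,0,0]},{"jaw":0,"slide":[0,0,1],"dr":[0,0,0]},{"jaw":0,"slide":[0,0,1],"dr":[0,0,0]},{"jaw":0,"slide":[0,0,0],"dr":[0,0,0]},{"jaw":0,"slide":[0,0,0],"dr":[0,0,0]}]'; python3 -c "from h import *;st('square',-.009)"
```

```text
clock: 6.7
position: [0.6273, -0.0748, 0.0547]
ee_rot: [0.186, 0.982, 0.0, 0.0]
ft_force: [-0.5, 0.2, 1.2]
gripper_width: 0.0002
t 6.7 pos [ 0.6273 -0.0748  0.0547] F [-0.46  0.15  1.16] w 0.0002 tilt [ 6.e-04 -0.e+00 -1.e+00] slide mm [ 0.  -1.6  6.7]
clock: 7.2
position: [0.6273, -0.0747, 0.0503]
ee_rot: [0.186, 0.982, 0.0, 0.0]
ft_force: [0.3, 0.1, 2.0]
gripper_width: -0.0002
t 7.2 pos [ 0.6273 -0.0747  0.0503] F [0.26 0.06 1.96] w -0.0002 tilt [ 4.e-04  1.e-04 -1.e+00] slide mm [ 0.  -1.6  2.3]
```

```bash
python3 -m jog '[{"jaw":0,"slide":[0,0,1],"dr":[0,0,0]},{"jaw":0,"slide":[0,0,1],"dr":[0,0,0]},{"jaw":0,"slide":[0,0,0],"dr":[0,0,0]},{"jaw":0,"slide":[0,0,0],"dr":[0,0,0]}]'; python3 -c "from h import *;st('square',-.009)"
python3 -m jog '[{"jaw":0,"slide":[0,0,1],"dr":[0,0,0]},{"jaw":0,"slide":[0,0,0],"dr":[0,0,0]},{"jaw":0,"slide":[0,0,0],"dr":[0,0,0]}]'; python3 -c "from h import *;st('square',-.009)"
```

```text
clock: 7.6
position: [0.6273, -0.0747, 0.0485]
ee_rot: [0.186, 0.982, 0.0, 0.0]
ft_force: [0.4, 0.3, 4.3]
gripper_width: -0.0001
t 7.6 pos [ 0.6273 -0.0747  0.0485] F [0.38 0.29 4.26] w -0.0001 tilt [ 4.e-04  0.e+00 -1.e+00] slide mm [ 0.  -1.6  0.5]
clock: 7.9
position: [0.6273, -0.0748, 0.0478]
ee_rot: [0.186, 0.982, 0.0, 0.0]
ft_force: [-0.1, 0.0, 5.4]
gripper_width: -0.0001
t 7.9 pos [ 0.6273 -0.0748  0.0478] F [-0.09  0.01  5.39] w -0.0001 tilt [ 6.e-04 -0.e+00 -1.e+00] slide mm [ 0.1 -1.6 -0.2]
```

```bash
python3 -m jog '[{"jaw":0,"slide":[0,0,1],"dr":[0,0,0]},{"jaw":0,"slide":[0,0,0],"dr":[0,0,0]},{"jaw":0,"slide":[0,0,0],"dr":[0,0,0]}]'; python3 -c "from h import *;st('square',-.009)"
python3 -m jog '[{"jaw":0,"slide":[0,0,1],"dr":[0,0,0]},{"jaw":0,"slide":[0,0,0],"dr":[0,0,0]},{"jaw":0,"slide":[0,0,0],"dr":[0,0,0]}]'; python3 -c "from h import *;st('square',.035);st('long',.05)"
```

```text
clock: 8.2
position: [0.6274, -0.0748, 0.0472]
ee_rot: [0.186, 0.982, 0.0, 0.0]
ft_force: [-1.5, 0.8, 7.3]
gripper_width: 0.0002
t 8.2 pos [ 0.6274 -0.0748  0.0472] F [-1.48  0.79  7.31] w 0.0002 tilt [ 9.e-04 -0.e+00 -1.e+00] slide mm [ 0.1 -1.6 -0.8]
clock: 8.5
position: [0.6275, -0.0748, 0.0465]
ee_rot: [0.186, 0.982, 0.0, 0.001]
ft_force: [-3.1, 1.7, 9.8]
gripper_width: -0.0001
t 8.5 pos [ 0.6275 -0.0748  0.0465] F [-3.14  1.68  9.81] w -0.0001 tilt [ 1.1e-03 -1.0e-04 -1.0e+00] slide mm [  0.2  -1.6 -45.5]
t 8.5 pos [ 0.6275 -0.0748  0.0465] F [-3.14  1.68  9.81] w -0.0001 tilt [ 1.1e-03 -1.0e-04 -1.0e+00] slide mm [ 95.    3.8 -51.6]
```

The force rises about 3 N per mm up to 9.8 N, so the square sink is on its stop. Now up and over the long sink.

```bash
python3 -m jog '[{"jaw":0,"slide":[0,0,-4],"dr":[0,0,0]},{"jaw":0,"slide":[0,0,-10],"dr":[0,0,0]},{"jaw":0,"slide":[0,0,-20],"dr":[0,0,0]},{"jaw":0,"slide":[10,0,-10],"dr":[0,0,0]},{"jaw":0,"slide":[20,1,0],"dr":[0,0,0]},{"jaw":0,"slide":[25,1,0],"dr":[0,0,0]},{"jaw":0,"slide":[20,1,0],"dr":[0,0,0]},{"jaw":0,"slide":[15,1,0],"dr":[0,0,0]},{"jaw":0,"slide":[5,0,0],"dr":[0,0,0]},{"jaw":0,"slide":[0,0,0],"dr":[0,0,0]},{"jaw":0,"slide":[0,0,0],"dr":[0,0,0]}]'
python3 - <<'E'
from h import *
st('long',0)
s=manip.observe()
cv2.imwrite("pics/w4.png",manip.snapshot("wrist")[:,:,::-1])
for k in ("long","round"):
    c,R,o,f=cam("wrist",s)
    p=R@(np.array(TG[k])-o);print(k,f*p[0]/p[2]+c["cx"],f*p[1]/p[2]+c["cy"])
im=manip.snapshot("scene")[:,:,::-1];cv2.imwrite("pics/s4.png",cv2.resize(im[220:340,190:390],None,fx=4,fy=4))
E
```

```text
clock: 9.6
position: [0.5406, -0.0365, 0.0894]
ee_rot: [0.186, 0.982, 0.0, 0.0]
ft_force: [0.3, -0.4, -0.5]
gripper_width: -0.0001
t 9.6 pos [ 0.5406 -0.0365  0.0894] F [ 0.29 -0.4  -0.53] w -0.0001 tilt [ 3.e-04 -0.e+00 -1.e+00] slide mm [ 0.3  0.  41.4]
long 320.7101972481795 266.5230663074308
round 509.90410938302773 257.85940751422794
```

View pics/w4.png

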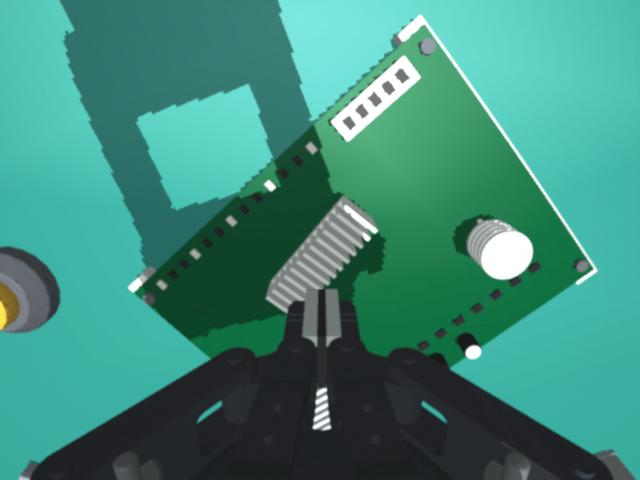

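View pics/s4.png

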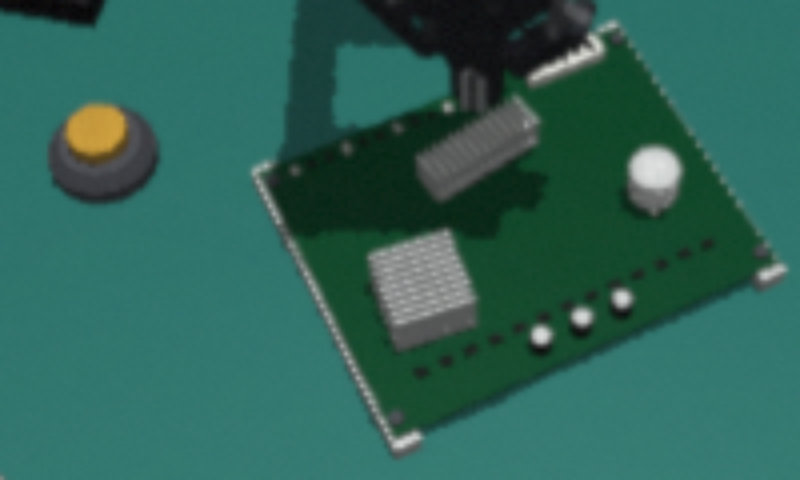

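The scene view shows the square sink down on its seat. In the wrist view the long sink's centre works out near (322,266) against a prediction of (321,267), which is good. I'll press the long sink.

```bash
python3 -m jog '[{"jaw":0,"slide":[0,0,10],"dr":[0,0,0]},{"jaw":0,"slide":[0,0,12],"dr":[0,0,0]},{"jaw":0,"slide":[0,0,10],"dr":[0,0,0]},{"jaw":0,"slide":[0,0,5],"dr":[0,0,0]},{"jaw":0,"slide":[0,0,2],"dr":[0,0,0]},{"jaw":0,"slide":[0,0,2],"dr":[0,0,0]},{"jaw":0,"slide":[0,0,2],"dr":[0,0,0]},{"jaw":0,"slide":[0,0,0],"dr":[0,0,0]},{"jaw":0,"slide":[0,0,0],"dr":[0,0,0]}]'; python3 -c "from h import *;st('long',-.009)"
python3 -m jog '[{"jaw":0,"slide":[0,0,2],"dr":[0,0,0]},{"jaw":0,"slide":[0,0,1],"dr":[0,0,0]},{"jaw":0,"slide":[0,0,1],"dr":[0,0,0]},{"jaw":0,"slide":[0,0,1],"dr":[0,0,0]},{"jaw":0,"slide":[0,0,0],"dr":[0,0,0]},{"jaw":0,"slide":[0,0,0],"dr":[0,0,0]}]'; python3 -c "from h import *;st('long',-.009)"
```

```text
clock: 10.6
position: [0.5404, -0.0363, 0.0467]
ee_rot: [0.186, 0.982, 0.0, 0.0]
ft_force: [-0.8, 0.0, 1.3]
gripper_width: -0.0001
t 10.6 pos [ 0.5404 -0.0363  0.0467] F [-0.76  0.01  1.31] w -0.0001 tilt [ 6.e-04  0.e+00 -1.e+00] slide mm [-0.1 -0.1  7.7]
clock: 11.2
position: [0.5404, -0.0362, 0.0414]
ee_rot: [0.186, 0.982, 0.0, 0.0]
ft_force: [1.2, -0.2, 2.8]
gripper_width: -0.0004
t 11.2 pos [ 0.5404 -0.0362  0.0414] F [ 1.22 -0.25  2.76] w -0.0004 tilt [ 6.e-04  0.e+00 -1.e+00] slide mm [-0.  -0.2  2.4]
```

```bash
python3 -m jog '[{"jaw":0,"slide":[0,0,1],"dr":[0,0,0]},{"jaw":0,"slide":[0,0,1],"dr":[0,0,0]},{"jaw":0,"slide":[0,0,1],"dr":[0,0,0]},{"jaw":0,"slide":[0,0,0],"dr":[0,0,0]},{"jaw":0,"slide":[0,0,0],"dr":[0,0,0]}]'; python3 -c "from h import *;st('long',-.009)"
python3 -m jog '[{"jaw":0,"slide":[0,0,1],"dr":[0,0,0]},{"jaw":0,"slide":[0,0,0],"dr":[0,0,0]},{"jaw":0,"slide":[0,0,0],"dr":[0,0,0]}]'; python3 -c "from h import *;st('long',-.009)"
python3 -m jog '[{"jaw":0,"slide":[0,0,1],"dr":[0,0,0]},{"jaw":0,"slide":[0,0,0],"dr":[0,0,0]},{"jaw":0,"slide":[0,0,0],"dr":[0,0,0]}]'; python3 -c "from h import *;st('round',.045)"
```

```text
clock: 11.7
position: [0.5405, -0.0363, 0.0391]
ee_rot: [0.186, 0.982, 0.0, 0.0]
ft_force: [-0.6, -0.3, 7.0]
gripper_width: -0.0002
t 11.7 pos [ 0.5405 -0.0363  0.0391] F [-0.62 -0.27  6.99] w -0.0002 tilt [ 9.e-04 -1.e-04 -1.e+00] slide mm [ 0.1 -0.2  0.1]
clock: 12.0
position: [0.5406, -0.0363, 0.0384]
ee_rot: [0.186, 0.982, 0.0, 0.001]
ft_force: [-2.3, 0.8, 9.4]
gripper_width: 0.0
t 12.0 pos [ 0.5406 -0.0363  0.0384] F [-2.31  0.79  9.38] w 0.0 tilt [ 1.e-03 -1.e-04 -1.e+00] slide mm [ 0.1 -0.2 -0.6]
clock: 12.3
position: [0.5406, -0.0363, 0.0377]
ee_rot: [0.186, 0.982, 0.0, 0.001]
ft_force: [-2.7, 0.2, 12.1]
gripper_width: -0.0
t 12.3 pos [ 0.5406 -0.0363  0.0377] F [-2.68  0.23 12.12] w -0.0 tilt [ 1.1e-03 -1.0e-04 -1.0e+00] slide mm [  5.2 101.9 -55.3]
```

The force rises 3 N/mm to 12 N, so the long sink is home. Over to the round one.

```bash
python3 -m jog '[{"jaw":0,"slide":[0,0,-4],"dr":[0,0,0]},{"jaw":0,"slide":[0,0,-10],"dr":[0,0,0]},{"jaw":0,"slide":[0,0,-24],"dr":[0,0,0]},{"jaw":0,"slide":[0,10,-16],"dr":[0,0,0]},{"jaw":0,"slide":[1,20,0],"dr":[0,0,0]},{"jaw":0,"slide":[2,25,0],"dr":[0,0,0]},{"jaw":0,"slide":[2,25,0],"dr":[0,0,0]},{"jaw":0,"slide":[1,16,0],"dr":[0,0,0]},{"jaw":0,"slide":[0,6,10],"dr":[0,0,0]},{"jaw":0,"slide":[0,0,10],"dr":[0,0,0]},{"jaw":0,"slide":[0,0,0],"dr":[0,0,0]},{"jaw":0,"slide":[0,0,0],"dr":[0,0,0]}]'
python3 - <<'E'
from h import *
st('round',0)
s=manip.observe()
cv2.imwrite("pics/w5.png",manip.snapshot("wrist")[:,:,::-1])
for k in ("round",):
    c,R,o,f=cam("wrist",s)
    p=R@(np.array(TG[k])-o);print(k,f*p[0]/p[2]+c["cx"],f*p[1]/p[2]+c["cy"])
im=manip.snapshot("scene")[:,:,::-1];cv2.imwrite("pics/s5.png",cv2.resize(im[220:340,190:390],None,fx=4,fy=4))
E
```

```text
clock: 13.5
position: [0.5714, 0.0599, 0.0695]
ee_rot: [0.187, 0.982, -0.0, -0.001]
ft_force: [0.9, 0.6, -0.3]
gripper_width: 0.0001
t 13.5 pos [0.5714 0.0599 0.0695] F [ 0.92  0.6  -0.32] w 0.0001 tilt [-1.7e-03 -2.0e-04 -1.0e+00] slide mm [-1.3  1.1 21.5]
round 322.8018271550929 286.1587881528131
```

View pics/w5.png

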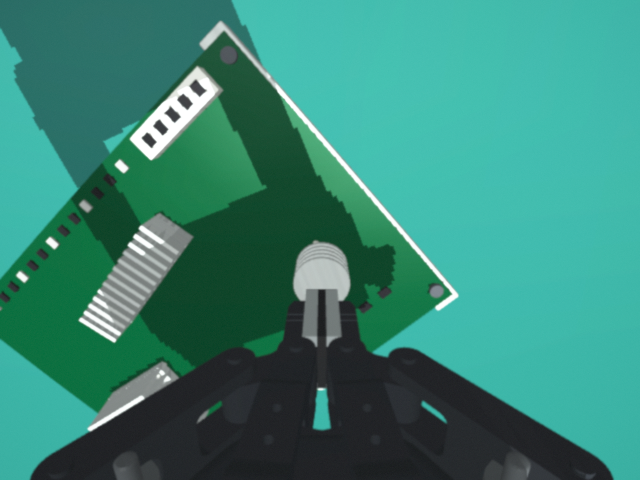

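View pics/s5.png

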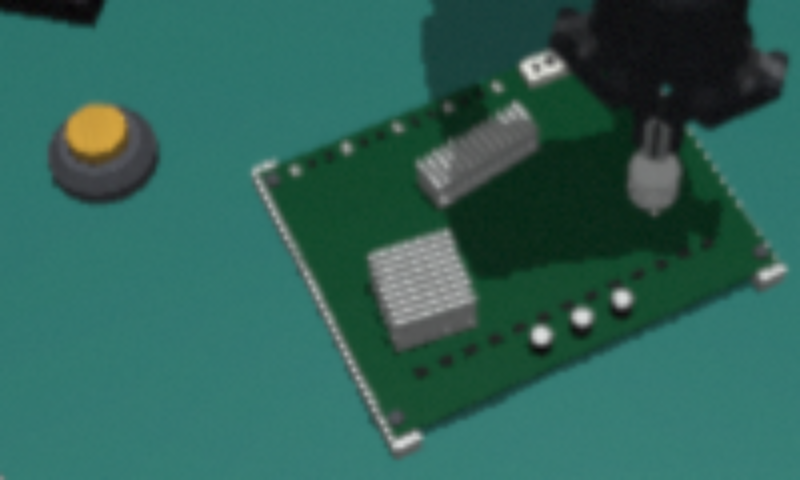

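In the wrist view the round top is centred near (321,280) against a prediction of (323,286), so the tip is over it. I'll press.

```bash
python3 -m jog '[{"jaw":0,"slide":[0,0,8],"dr":[0,0,0]},{"jaw":0,"slide":[0,0,8],"dr":[0,0,0]},{"jaw":0,"slide":[0,0,3],"dr":[0,0,0]},{"jaw":0,"slide":[0,0,2],"dr":[0,0,0]},{"jaw":0,"slide":[0,0,2],"dr":[0,0,0]},{"jaw":0,"slide":[0,0,2],"dr":[0,0,0]},{"jaw":0,"slide":[0,0,0],"dr":[0,0,0]},{"jaw":0,"slide":[0,0,0],"dr":[0,0,0]}]'; python3 -c "from h import *;st('round',-.009)"
python3 -m jog '[{"jaw":0,"slide":[0,0,1],"dr":[0,0,0]},{"jaw":0,"slide":[0,0,1],"dr":[0,0,0]},{"jaw":0,"slide":[0,0,1],"dr":[0,0,0]},{"jaw":0,"slide":[0,0,0],"dr":[0,0,0]},{"jaw":0,"slide":[0,0,0],"dr":[0,0,0]}]'; python3 -c "from h import *;st('round',-.009)"
```

```text
clock: 14.4
position: [0.5721, 0.0609, 0.0456]
ee_rot: [0.186, 0.982, 0.0, 0.0]
ft_force: [-1.0, 0.1, 1.9]
gripper_width: -0.0003
t 14.4 pos [0.5721 0.0609 0.0456] F [-0.97  0.1   1.9 ] w -0.0003 tilt [ 4.e-04  1.e-04 -1.e+00] slide mm [-1.  -0.   6.6]
clock: 14.9
position: [0.5721, 0.0609, 0.0423]
ee_rot: [0.186, 0.982, 0.0, 0.0]
ft_force: [-0.1, -0.5, 2.3]
gripper_width: 0.0
t 14.9 pos [0.5721 0.0609 0.0423] F [-0.08 -0.45  2.28] w 0.0 tilt [ 3.e-04  1.e-04 -1.e+00] slide mm [-1.  -0.   3.3]
```

```bash
python3 -m jog '[{"jaw":0,"slide":[0,0,1],"dr":[0,0,0]},{"jaw":0,"slide":[0,0,1],"dr":[0,0,0]},{"jaw":0,"slide":[0,0,1],"dr":[0,0,0]},{"jaw":0,"slide":[0,0,1],"dr":[0,0,0]},{"jaw":0,"slide":[0,0,0],"dr":[0,0,0]},{"jaw":0,"slide":[0,0,0],"dr":[0,0,0]}]'; python3 -c "from h import *;st('round',-.009)"
python3 -m jog '[{"jaw":0,"slide":[0,0,1],"dr":[0,0,0]},{"jaw":0,"slide":[0,0,0],"dr":[0,0,0]},{"jaw":0,"slide":[0,0,0],"dr":[0,0,0]}]'; python3 -c "from h import *;st('round',-.009)"
python3 -m jog '[{"jaw":0,"slide":[0,0,1],"dr":[0,0,0]},{"jaw":0,"slide":[0,0,0],"dr":[0,0,0]},{"jaw":0,"slide":[0,0,0],"dr":[0,0,0]}]'; python3 -c "from h import *;st('round',.045)"
```

```text
clock: 15.5
position: [0.5722, 0.0609, 0.0391]
ee_rot: [0.186, 0.982, 0.0, 0.0]
ft_force: [-3.9, -0.8, 8.4]
gripper_width: -0.0002
t 15.5 pos [0.5722 0.0609 0.0391] F [-3.93 -0.78  8.42] w -0.0002 tilt [ 6.e-04  1.e-04 -1.e+00] slide mm [-0.9 -0.1  0.1]
clock: 15.8
position: [0.5722, 0.0609, 0.0384]
ee_rot: [0.186, 0.982, 0.0, 0.0]
ft_force: [-4.8, -0.6, 9.8]
gripper_width: -0.0001
t 15.8 pos [0.5722 0.0609 0.0384] F [-4.84 -0.62  9.84] w -0.0001 tilt [ 8.e-04  1.e-04 -1.e+00] slide mm [-0.9 -0.1 -0.6]
clock: 16.1
position: [0.5723, 0.0609, 0.0378]
ee_rot: [0.186, 0.983, 0.0, 0.0]
ft_force: [-5.9, -1.5, 11.8]
gripper_width: 0.0002
t 16.1 pos [0.5723 0.0609 0.0378] F [-5.91 -1.47 11.84] w 0.0002 tilt [ 8.e-04  1.e-04 -1.e+00] slide mm [ -0.9  -0.1 -55.2]
```

Home at about 12 N. I'll lift clear, move back and check.

```bash
python3 -m jog '[{"jaw":0,"slide":[0,0,-4],"dr":[0,0,0]},{"jaw":0,"slide":[0,0,-10],"dr":[0,0,0]},{"jaw":0,"slide":[0,0,-25],"dr":[0,0,0]},{"jaw":0,"slide":[0,0,-35],"dr":[0,0,0]},{"jaw":0,"slide":[0,0,-40],"dr":[0,0,0]},{"jaw":0,"slide":[10,20,-35],"dr":[0,0,0]},{"jaw":0,"slide":[15,30,-10],"dr":[0,0,0]},{"jaw":0,"slide":[15,30,0],"dr":[0,0,0]},{"jaw":0,"slide":[15,35,0],"dr":[0,0,0]},{"jaw":0,"slide":[15,35,0],"dr":[0,0,0]},{"jaw":0,"slide":[15,35,0],"dr":[0,0,0]},{"jaw":0,"slide":[15,35,0],"dr":[0,0,0]},{"jaw":0,"slide":[10,20,0],"dr":[0,0,0]},{"jaw":0,"slide":[0,0,0],"dr":[0,0,0]},{"jaw":0,"slide":[0,0,0],"dr":[0,0,0]}]'
python3 - <<'E'
from h import *
st('round',0)
t=manip.snapshot("top")[:,:,::-1];s=manip.snapshot("scene")[:,:,::-1]
cv2.imwrite("pics/s6.png",cv2.resize(s[220:340,190:390],None,fx=4,fy=4))
cv2.imwrite("pics/t6.png",t)
P={"cap":((428.9,251.9),(213.9,252)),}
for n,im,b in(("top",t,(270,165,180,110)),("scene",s,(190,220,200,110))):
    hsv=cv2.cvtColor(np.ascontiguousarray(im),cv2.COLOR_BGR2HSV).astype(int);x,y,w,h=b;box=np.zeros(im.shape[:2],bool);box[y:y+h,x:x+w]=1
    for nm,m in(("al",(hsv[...,1]<60)&(hsv[...,2]>90)),("brass",(hsv[...,0]>12)&(hsv[...,0]<28)&(hsv[...,1]>130)&(hsv[...,2]>90))):
        for i,q,ce,r in blobs(m&box,100): print(n,nm,q,ce.round(1))
E
```

```text
clock: 17.6
position: [0.5573, 0.3243, 0.1949]
ee_rot: [0.186, 0.983, -0.0, -0.0]
ft_force: [1.1, 0.6, 0.2]
gripper_width: -0.0
t 17.6 pos [0.5573 0.3243 0.1949] F [1.06 0.63 0.15] w -0.0 tilt [-5.e-04 -7.e-04 -1.e+00] slide mm [-111.  -239.7  147.1]
top al [346, 189, 23, 22, 282] [357.1 200. ]
top al [297, 217, 12, 13, 113] [302.5 222.8]
top al [328, 225, 28, 22, 264] [341.6 235.3]
top al [308, 258, 21, 12, 116] [318.3 263.4]
top brass [422, 245, 14, 14, 149] [428.9 251.9]
scene al [320, 225, 25, 17, 168] [331.1 233.9]
scene al [294, 245, 31, 26, 376] [309.5 257.8]
scene al [347, 258, 13, 16, 172] [353.  265.3]
scene al [253, 260, 43, 70, 208] [270.7 296. ]
scene al [282, 277, 27, 29, 510] [295.2 290.6]
scene brass [207, 247, 15, 13, 160] [213.8 252.8]
```

View pics/s6.png

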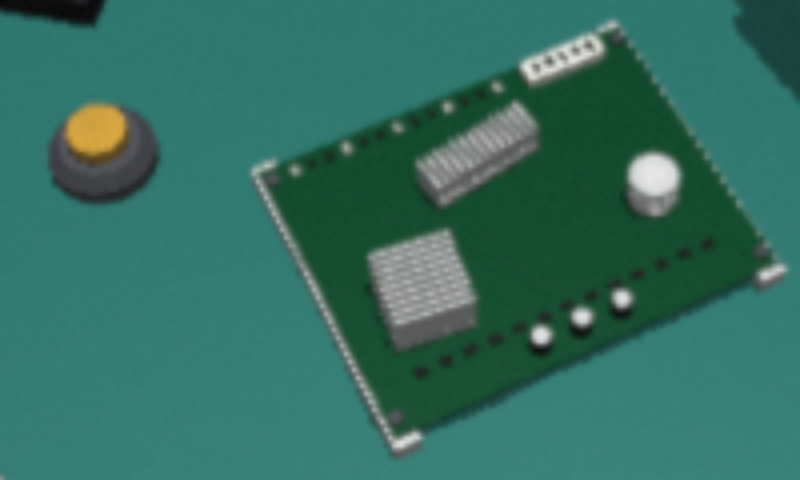

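View pics/t6.png

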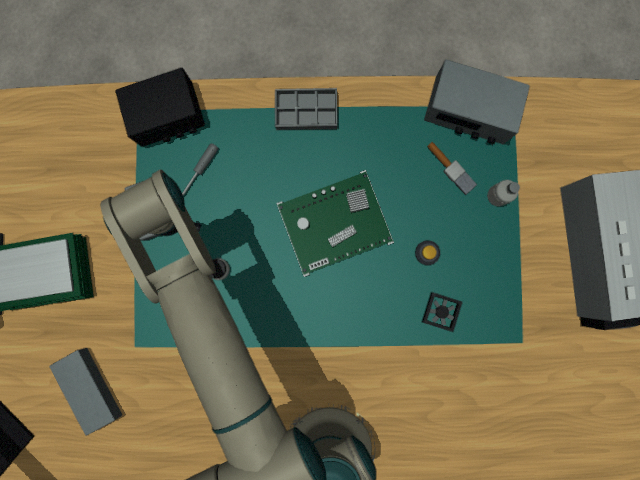

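The final views show all three sinks lower, with the scene blobs moved down about 2 px. The cap is up at (213.8,252.8), the pad hasn't moved, and the tool is clear with no contact force. Handing in.

```bash
python3 -c "
from plant import manip
print(manip.hand_in())"
```

```text
the job is handed in; nothing more can be done
None
```

I touched the brass cap, then pressed the three heat sinks home in order: square, long, round. The job is handed in at about 17.7 s of the 48 s, with no verdict reported.

- **Earthing cap:** it dipped about 4.5 mm at roughly 2.3 N and sprang back. The last pictures show it up and the pad not visibly moved.
- **Heat sinks:** each one ended on a clear stop, with the push growing about 3 N per mm. The last readings were about 10, 12 and 12 N, against the 25 N limit. The final scene picture shows all three lower, by about 2 px.
- **Bystanders:** I moved nothing near them, and those visible in the last top view are where they were. The arm hid the multimeter and screw cup in that view, and the jar and screwdriver partly, so I did not check those four directly.
- **Disagreement:** the wrist camera put the cap and the round sink about 3–5 mm from where the two fixed cameras did. For the long sink they agreed. I pressed close to the fixed-camera points, well inside each top face.
- **Sideways force:** the round sink press showed up to 6 N sideways at the end, with no visible effect.

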